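# Lid back on the teapot

### The job

The white lid of the porcelain teapot, the one with the blue knob, has been left on the bamboo turntable, which spins freely at a touch. Lift it off by its knob and set it on the teapot so that it sits level in the mouth, without dropping it. Leave the two cups standing on the turntable, and do not tip the teapot or push it out of place.

Things in the scene. Friction and masses are not known exactly. Their poses are not given: they have to be found in the camera images.
- teapot_lid: White porcelain lid, blue knob, 90 g, lying level on the turntable. Flange 76 mm across, 5 mm thick; under it a tapering plug 8 mm deep (42 mm across at the flange, 32 at its foot); over it a low dome, then an upright round knob 18 mm across, from 18 to 42 mm above the origin. Origin: centre of the plug's foot; z up. A dark brown lid of the same shape on the turntable is not the one wanted.
- teapot: White porcelain teapot, 0.5 kg, loose on the counter. Belly 116 mm across; open mouth 58 mm wide inside, 66 mm outside, its rim 90 mm above the origin and centred over it. Origin: centre of the underside; z up; spout to +x (reaches 108 mm, 89 mm high), loop handle to -x (101 mm, 80 mm high). Seated, the lid's flange rests on the rim: its origin 82 mm above this one, up to 8 mm sideways play.
- cup_a: Small white handleless tea cup, loose, 54 mm across the rim, 42 mm tall, upright on the turntable. Origin: centre of the underside; z up. The round bamboo turntable is 300 mm across, its flat top 40 mm above the counter, and turns almost without friction. Two lids and two cups stand on it in any order, a quarter turn apart, about 90 mm from its centre.
- cup_b: Second small white tea cup on the turntable, the same as cup_a. Origin: centre of the underside; z up.
Mind the look-alikes: they are no part of the job. What is shaped like the cup_a but yellow is not meant.

How it is judged:
By the outcome, as a careful person would: the job done as asked, in the order asked, and still so for the second after the job is handed in, with the robot touching nothing.
It also fails if it takes over 40 s, if anything falls off the work surface, if the arm or the gripper's body presses on something with over 40 N, if the wrist force passes 120 N, or if a joint passes its speed limit or range.

### The arm

A 6-joint arm with a two-finger parallel gripper is mounted at the origin on the work surface. World frame = base frame: x ahead of the robot, y to its left, z up, the work surface at z = 0. Lengths are in mm, angles in rad, forces in N, time in s.
With the tool pointing down it reaches from about 300 to 750 mm from the base axis. Payload 8.5 kg.
Tool frame: the origin (TCP) lies midway between the tips of the shut fingers; the grasp point (between the pads) lies 19 mm behind it; x points along the fingers, y is the direction in which the jaws open and shut, and the axes are right-handed (so a half turn about x gives the same grasp; the last joint's range is limited). The gripper opens to 88 mm and grips with 3 to 60 N. Pads are 18 mm wide; open, the fingers measure 123 mm over their backs; the gripper's body (75 mm by 187 mm) begins 45 mm behind the grasp point.
Start: joints at [-1.555, 0.381, 1.297, -0, 1.464, -0.215], TCP at [125.811, -535.399, 238.748] pointing down, gripper open.
Joint ranges: [-3.11, 3.11], [-0.89, 2.33], [0.22, 2.48], [-1.42, 4.56], [0.17, 2.85], [-2.88, 2.88]. Speed limits (rad/s): [2.39, 2.39, 3.14, 3.14, 3.14, 3.14].

### API

Orientations are given as a rotation vector (axis times angle).
In Python, from station import sensors, get_image, camera_model, bot gives the robot as it stands.
- The arm moves only by the tool jog_arm, never from a script. Its argument "targets" is a list of rows, each a list of 2 entries, a list of its own where there are three numbers: the shift along the tool's x, y, z in mm, then the turn, a rotation vector about the tool's x, y, z in rad. A call has 1 to 12 rows; each row shifts and turns the pose as measured when the row begins, along the tool's axes as they then stand; what a row does not reach is not made up. A row lasts 1/8 s, in which the tool goes at most 62.5 mm and 10.7 degrees, less where a joint would pass 70% of its speed; a pose out of reach is approached as far as the arm can. A call is refused whole if a number of a shift passes 62.5 or a number of a turn 0.188, either way. A call with a gripper value outside its range is refused whole. "grip" is the finger opening in mm, from 0 to 88.1, set as the call begins (left out, the last holds). The fingers move at their own pace and stop on an object; the grip force is fixed at half the most. Time passes only in rows, so rows that do not move let the fingers close. It gives the time, the measured TCP pose, the force and the opening at its end, in the units of the state.
- sensors.read_state(): the state, without advancing time (a new reading comes with each control period).
- get_image(name): name is "scene" or "top" or "wrist"; returns (picture, depth): 480x640x3 uint8, red, green, blue; 480x640 float32, mm along the optical axis (not along the pixel's ray), 0 where there is no reading.
- camera_model(name): a dict with "camera_matrix" (3x3 intrinsics, pixels), "R" (3x3) and "t" (3): a world point X has camera coordinates R X + t; the wrist camera has in their place "mount" (4x4, takes a point from camera to tool coordinates, whose origin is the TCP and whose axes are the tool frame's). Camera axes: x right, y down, z forward; pixel columns grow to the right and rows downward; lengths in mm; the calibration is good to about 2 mm. A picture is of the moment at which its call begins: read the wrist's pose just before it. camera_model takes no time and is no camera call.
- bot.close_job(): hands the job in, once; it reports no verdict.
The state is a dict: "t": time; "joints": joint angles; "joint_velocities": joint speeds; "joint_efforts": joint torques, N m; "position": TCP position; "tool_rot": TCP orientation; "ft_force": force on the tool from outside, world axes, zero at the start; "moment": the same for the moment, N m; "opening": finger opening in mm.
Only numpy, scipy, OpenCV 4.12 (cv2) and the standard library are available. Lean on these libraries where they do the work, as an engineer would, in place of code of your own. Each camera call takes 0.05 s, during which the arm holds its last target.

## Working session

There is one attempt and no reset: what is moved stays moved. The work goes in short steps, Python scripts to look and compute and a tool call to move; the robot and the scene stay as the last step left them, time stands still between calls to the robot, and variables do not carry over. Pictures are saved under pics/ and viewed, and the job is handed in when it is done.

Besides the shell and the picture viewer there is one more tool, called after "Call:" by a JSON object that holds its "api" and its "payload", one argument or row to a line. jog_arm: Moves the arm, as the interface text tells. Its arguments: {"type":"object","properties":{"targets":{"type":"array"},"grip":{"type":"number"}},"required":["targets"]}

```bash
mkdir -p pics; python3 - <<'E'
from station import sensors,get_image,camera_model
import cv2,numpy as np
print(sensors.read_state())
for n in ["scene","top"]:
    im,d=get_image(n); cv2.imwrite(f"pics/{n}0.png",im[:,:,::-1]); np.savez(f"{n}0.npz",im=im,d=d)
    print(n,camera_model(n))
print(camera_model("wrist"))
E
```

```text
{'t': 0.0, 'joints': array([-1.55529710e+00,  3.81165843e-01,  1.29824789e+00,  6.72239327e-06,
        1.46360308e+00, -2.15300817e-01]), 'joint_velocities': array([-4.12181522e-04, -6.71697630e-05, -5.53393646e-04, -6.74810852e-04,
       -7.23993876e-04,  5.17458479e-05]), 'joint_efforts': array([-6.37508510e-04, -4.37928665e+01, -2.24560350e+01,  7.12821004e-02,
        3.51949374e-02, -1.11315167e-04]), 'position': array([ 125.81052099, -535.12809667,  238.15830641]), 'tool_rot': array([ 2.09990978,  0.24488912, -2.09959548]), 'ft_force': array([-0.37164679,  0.19720944,  0.67640838]), 'moment': array([-0.00452338,  0.02564627, -0.04347454]), 'opening': 88.34207289796385}
scene {'camera_matrix': array([[618.77253738,   0.        , 322.82848022],
       [  0.        , 618.77253738, 235.81403028],
       [  0.        ,   0.        ,   1.        ]]), 'R': array([[ 0.82656855,  0.562806  , -0.00581695],
       [ 0.40056867, -0.5954951 , -0.69636939],
       [-0.39538484,  0.57326695, -0.71765997]]), 't': array([-424.09428664, -142.29750395, 1381.5596602 ])}
top {'camera_matrix': arr
[... 218 characters left out ...]
      [-9.94084339e-01,  1.79206665e-03, -1.08596111e-01],
       [ 1.08607123e-01,  8.06749430e-03, -9.94052015e-01]]), 't': array([ 19.72794697, 479.72831105, 881.88169005])}
{'camera_matrix': array([[374.1820475 ,   0.        , 323.63035582],
       [  0.        , 374.1820475 , 246.14833287],
       [  0.        ,   0.        ,   1.        ]]), 'mount': array([[-9.28952427e-04, -3.22948795e-01,  9.46415983e-01,
        -1.45093909e+02],
       [ 9.99999528e-01, -2.91711117e-05,  9.71593073e-04,
         7.72726985e-01],
       [-2.86166805e-04,  9.46416439e-01,  3.22948669e-01,
        -8.47547736e+01],
       [ 0.00000000e+00,  0.00000000e+00,  0.00000000e+00,
         1.00000000e+00]])}
```

View pics/scene0.png

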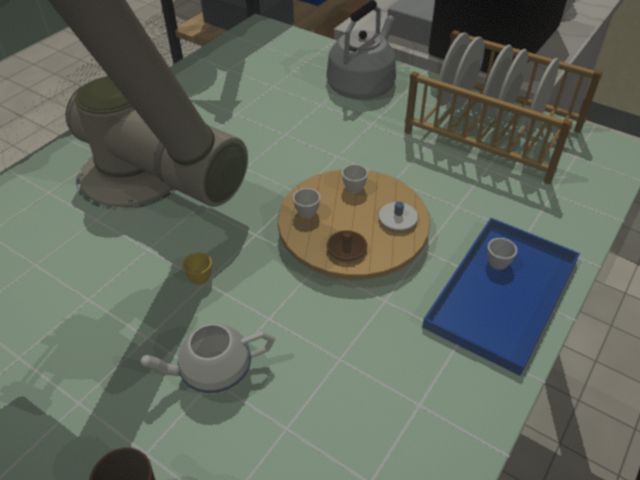

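View pics/top0.png

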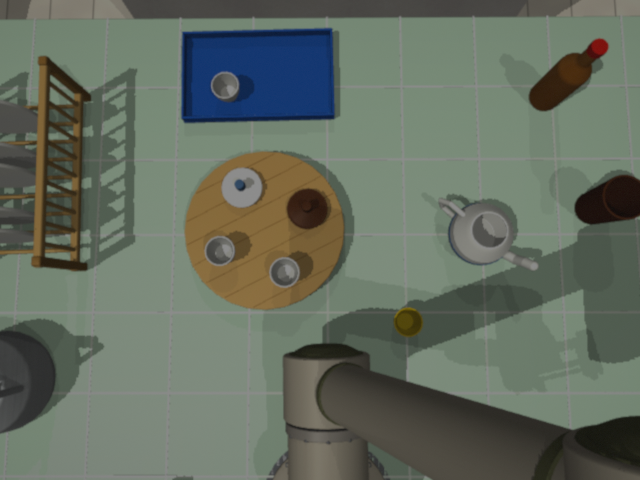

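Top view: white lid with blue knob at about (241,186), brown lid (307,208), cups on the turntable (219,250) and (285,271), teapot mouth (490,228). In the scene view the white lid is at (398,215). The look-alikes are the brown lid (307,208), the cup on the tray (225,86) and the yellow cup (408,321). I choose the white lid at (241,186), and will check it in a crop and measure it.

```bash
cat > h.py <<'E'
import numpy as np,cv2
from station import camera_model
def ray(n,u,v,z):
    c=camera_model(n);K,R,t=c["camera_matrix"],c["R"],c["t"]
    d=R.T@np.linalg.inv(K)@np.array([u,v,1.]);o=-R.T@t
    return o+d*(z-o[2])/d[2]
def proj(n,X):
    c=camera_model(n);p=c["camera_matrix"]@(c["R"]@np.array(X,float)+c["t"]);return p[:2]/p[2]
def cloud(n,d):
    c=camera_model(n);v,u=np.indices(d.shape)
    p=np.stack([u,v,np.ones_like(u)],-1)@np.linalg.inv(c["camera_matrix"]).T*d[...,None]
    return (p-c["t"])@c["R"]
E
python3 - <<'E'
from h import *
S={n:np.load(n+"0.npz") for n in("scene","top")}
for n,box in(("top",(215,160,270,215)),("scene",(370,190,430,240))):
    im=S[n]["im"];x0,y0,x1,y1=box
    c=cv2.resize(im[y0:y1,x0:x1,::-1],None,fx=7,fy=7,interpolation=cv2.INTER_CUBIC);cv2.imwrite(f"pics/lid_{n}.png",c)
    s=im[y0:y1,x0:x1].astype(int);m=(s[...,2]-s[...,0]>12)
    v,u=np.nonzero(m);P=cloud(n,S[n]["d"])[y0:y1,x0:x1][m]
    print(n,"blue",m.sum(),u.mean()+x0,v.mean()+y0,ray(n,u.mean()+x0,v.mean()+y0,78),np.median(P,0),P[:,2].max())
    # white flange
    P=cloud(n,S[n]["d"])[y0:y1,x0:x1]; g=(s.min(-1)>90)&(s.max(-1)-s.min(-1)<35)
    cc=max(cv2.findContours(g.astype('uint8'),0,1)[0],key=cv2.contourArea)
    e=cv2.fitEllipse(cc);print("flange",e,ray(n,e[0][0]+x0,e[0][1]+y0,51),np.median(P[g],0))
# teapot
for n,box in(("top",(430,180,550,290)),("scene",(130,300,290,400))):
    x0,y0,x1,y1=box;P=cloud(n,S[n]["d"])[y0:y1,x0:x1]
    m=(abs(P[...,2]-90)<5)
    Q=P[m];v,u=np.nonzero(m);print(n,m.sum(),u.min()+x0,u.max()+x0,v.min()+y0,v.max()+y0)
    c0=np.median(Q,0)
    for _ in range(8):
        k=np.hypot(*(Q-c0)[:,:2].T)<45;q=Q[k]
        A=np.c_[2*q[:,:2],np.ones(len(q))];s=np.linalg.lstsq(A,(q[:,:2]**2).sum(1),rcond=None)[0];c0=np.r_[s[:2],90]
    print("rim",c0,np.sqrt(s[2]+s[:2]@s[:2]),len(q),q[:,2].mean())
    im=S[n]["im"][y0:y1,x0:x1,::-1];cv2.imwrite(f"pics/pot_{n}.png",cv2.resize(im,None,fx=5,fy=5,interpolation=cv2.INTER_CUBIC))
E
```

```text
top blue 87 239.27586206896552 184.35632183908046 [581.06617977 160.62889285  78.        ] [580.68364529 160.23059393  82.15776045] 85.99586173981534
flange ((26.275497436523438, 27.233640670776367), (39.19614791870117, 40.011714935302734), 56.136253356933594) [581.93156018 161.52818178  51.        ] [580.89437413 161.28215274  55.07320094]
scene blue 40 398.975 204.7 [580.93993908 160.93521857  78.        ] [583.2810686  156.21401608  82.84115238] 86.22577512148904
flange ((27.874513626098633, 25.88409996032715), (26.031951904296875, 38.547733306884766), 96.04149627685547) [582.45868603 158.40462152  51.        ] [586.36117844 158.21933113  54.59559031]
top 517 466 537 210 270
rim [ 494.5611211  -281.05658807   90.        ] 34.00537497166599 458 88.65543526726916
scene 673 140 235 323 365
rim [ 496.08340453 -285.31287152   90.        ] 34.36409155766961 591 88.87312495037492
```

```bash
python3 - <<'E'
import cv2,numpy as np
a=[cv2.resize(cv2.imread(f"pics/{f}.png"),(390,290)) for f in("lid_top","lid_scene","pot_top","pot_scene")]
cv2.imwrite("pics/mont.png",np.vstack([np.hstack(a[:2]),np.hstack(a[2:])]))
E
```

```text
(no output)
```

View pics/mont.png

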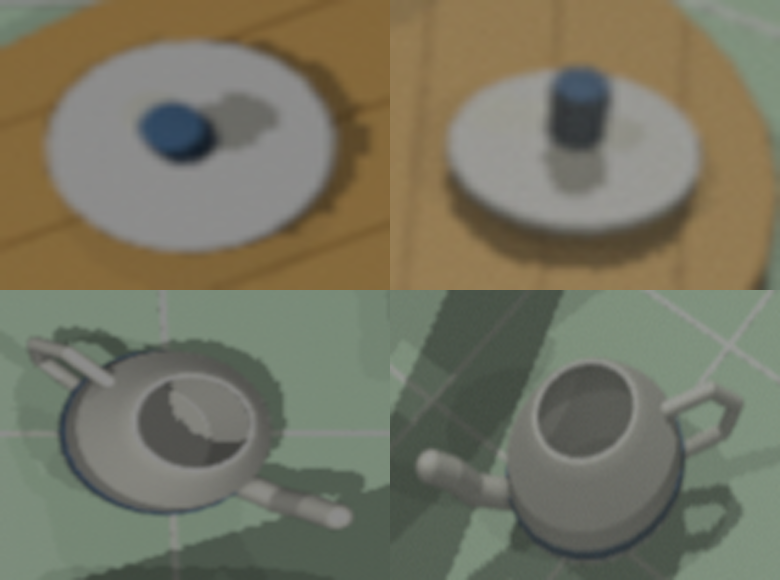

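The crop confirms the white lid with the blue knob, level, at about (581,160). The teapot mouth is at about (495,-283). Next I'll work out the tool axes and the path.

```bash
cat >> h.py <<'E'
from scipy.spatial.transform import Rotation as Ro
def delta(target):
    from station import sensors
    s=sensors.read_state();R=Ro.from_rotvec(s["tool_rot"]).as_matrix()
    return s,R,R.T@(np.array(target)-s["position"])
E
python3 - <<'E'
from h import *
s,R,d=delta([560,140,238]);print(np.round(R,4),d)
E
```

```text
[[-0.000e+00  2.288e-01 -9.735e-01]
 [ 1.200e-03 -9.735e-01 -2.288e-01]
 [-1.000e+00 -1.200e-03 -3.000e-04]] [   1.03493895 -557.93902425 -577.14573369]
```

Call:
{"api": "jog_arm", "payload": {
  "targets": [
    [[0,-42,-43],[0,0,0]],
    [[0,-44,-44],[0,0,0]],
    [[0,-44,-44],[0,0,0]],
    [[0,-44,-44],[0,0,0]],
    [[0,-44,-44],[0,0,0]],
    [[0,-44,-44],[0,0,0]],
    [[0,-44,-44],[0,0,0]],
    [[0,-44,-44],[0,0,0]],
    [[0,-44,-44],[0,0,0]],
    [[0,-44,-44],[0,0,0]],
    [[0,-44,-44],[0,0,0]],
    [[0,-40,-44],[0,0,0]]
  ],
  "grip": 60
}}

```text
t: 1.6
position: [521.5, 98.6, 237.8]
tool_rot: [2.105, 0.24, -2.105]
ft_force: [0.7, -0.9, 0.9]
opening: 60.0
```

```bash
python3 - <<'E'
from h import *
s,R,d=delta([581.5,160.5,170]);print(s["t"],s["position"],s["joints"],np.round(R,4),d)
E
```

```text
1.6 [521.53739289  98.5645429  237.83453816] [-0.03825614  0.3472767   1.35239421  0.00378845  1.44217543  1.30873361] [[-1.000e-04  2.215e-01 -9.752e-01]
 [ 3.800e-03 -9.752e-01 -2.215e-01]
 [-1.000e+00 -3.700e-03 -7.000e-04]] [ 68.06065743 -46.86656609 -72.1409146 ]
```

Call:
{"api": "jog_arm", "payload": {
  "targets": [
    [[23,-16,-24],[0,0,0]],
    [[23,-16,-24],[0,0,0]],
    [[22,-15,-24],[0,0,0]],
    [[0,0,0],[0,0,0]],
    [[0,0,0],[0,0,0]]
  ]
}}

```text
t: 2.22
position: [583.1, 166.3, 166.5]
tool_rot: [2.099, 0.246, -2.104]
ft_force: [0.8, 0.0, 1.0]
opening: 60.0
```

```bash
cat > w.py <<'E'
from h import *
from station import sensors,get_image
def shot(name):
    s=sensors.read_state();im,d=get_image("wrist");cv2.imwrite(f"pics/{name}.png",im[:,:,::-1])
    c=camera_model("wrist");T=np.eye(4);T[:3,:3]=Ro.from_rotvec(s["tool_rot"]).as_matrix();T[:3,3]=s["position"]
    return s,im,d,T@c["mount"],c["camera_matrix"]
def wray(M,K,u,v,z):
    d=M[:3,:3]@np.linalg.inv(K)@np.array([u,v,1.]);o=M[:3,3];return o+d*(z-o[2])/d[2]
def wcloud(M,K,d):
    v,u=np.indices(d.shape);p=np.stack([u,v,np.ones_like(u)],-1)@np.linalg.inv(K).T*d[...,None]
    return p@M[:3,:3].T+M[:3,3]
E
python3 - <<'E'
from w import *
s,im,d,M,K=shot("w1");np.savez("w1.npz",im=im,d=d,M=M,K=K);print(s["t"],s["position"],s["tool_rot"])
a=im.astype(int);m=(a[...,2]-a[...,0]>15).astype('uint8')
for c in cv2.findContours(m,0,1)[0]:
    if cv2.contourArea(c)>100:
        x=c.reshape(-1,2).mean(0);print("blue",cv2.contourArea(c),x,wray(M,K,*x,72))
g=((a.min(-1)>90)&(a.max(-1)-a.min(-1)<35)).astype('uint8')
for c in cv2.findContours(g,0,1)[0]:
    if cv2.contourArea(c)>2000:
        e=cv2.fitEllipse(cv2.convexHull(c));print("white",e,wray(M,K,*e[0],51))
E
```

```text
2.225 [583.0790682  166.33269857 166.46677428] [ 2.09935443  0.24558599 -2.10393016]
blue 684.0 [333.         252.84090909] [582.77135589 159.03197819  72.        ]
blue 20580.5 [443.20327869  25.33989071] [729.13219358 130.73749728  72.        ]
white ((316.6651306152344, 461.2738037109375), (78.38330078125, 278.1595764160156), 92.188720703125) [374.47971546 123.56287225  51.        ]
white ((332.6336975097656, 240.7251739501953), (97.9228286743164, 102.84654998779297), 86.1947250366211) [584.56576827 159.29253413  51.        ]
white ((293.91876220703125, 195.89195251464844), (426.7729187011719, 987.7938842773438), 92.617431640625) [610.60192639 193.60612276  51.        ]
```

View pics/w1.png

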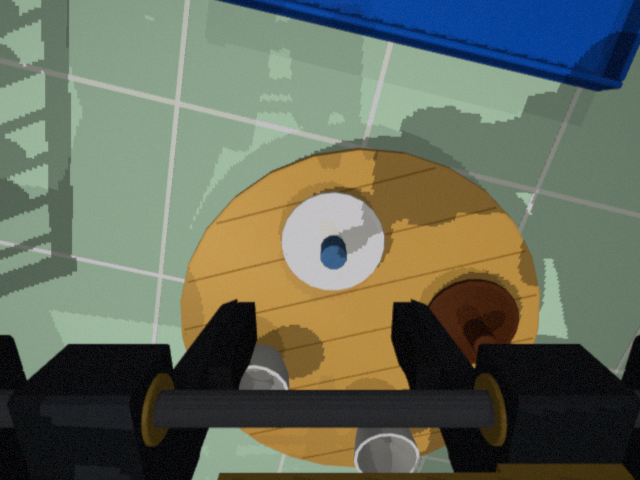

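The wrist view shows the white lid at (333,241) with its blue knob at (333,253), the brown lid to the right at (475,315) and the cups at (265,370) and (387,455). The lid is at about (583,159.5), which agrees with the fixed cameras to within 2 mm.

Call:
{"api": "jog_arm", "payload": {
  "targets": [
    [[15,7,2],[0,0,0]],
    [[15,0,0],[0,0,0]],
    [[15,0,0],[0,0,0]],
    [[15,0,0],[0,0,0]],
    [[0,0,0],[0,0,0]],
    [[0,0,0],[0,0,0]]
  ]
}}

```text
t: 3.02
position: [582.5, 157.6, 106.8]
tool_rot: [2.105, 0.243, -2.1]
ft_force: [0.9, 0.7, -0.4]
opening: 60.1
```

```bash
python3 - <<'E'
from w import *
s,im,d,M,K=shot("w2");print(s["t"],s["position"],s["tool_rot"])
a=im.astype(int);m=(a[...,2]-a[...,0]>15).astype('uint8')
P=wcloud(M,K,d)
for c in cv2.findContours(m,0,1)[0]:
    if 100<cv2.contourArea(c)<8000:
        x=c.reshape(-1,2).mean(0);print("blue",cv2.contourArea(c),x,wray(M,K,*x,70))
g=((a.min(-1)>90)&(a.max(-1)-a.min(-1)<35)).astype('uint8')
for c in cv2.findContours(g,0,1)[0]:
    if cv2.contourArea(c)>2000:
        e=cv2.fitEllipse(cv2.convexHull(c));print("white",e,wray(M,K,*e[0],51))
R=Ro.from_rotvec(s["tool_rot"]).as_matrix();print(R[:,0],R.T@(np.array([583,159.3,62])-s["position"]))
E
```

```text
3.025 [582.51758528 157.64901396 106.80529614] [ 2.10536449  0.24318241 -2.10026262]
blue 1201.5 [319.68907563 286.50420168] [582.28284802 158.87763633  70.        ]
white ((320.05084228515625, 268.4459228515625), (120.90067291259766, 129.69894409179688), 92.33570098876953) [584.87436031 159.4897345   51.        ]
white ((264.4183654785156, 201.39779663085938), (416.314208984375, 997.0264282226562), 94.51885986328125) [616.43428082 197.81329229  51.        ]
[ 0.00200898  0.0036621  -0.99999128] [44.81192051 -1.36052187 -0.71679956]
```

View pics/w2.png

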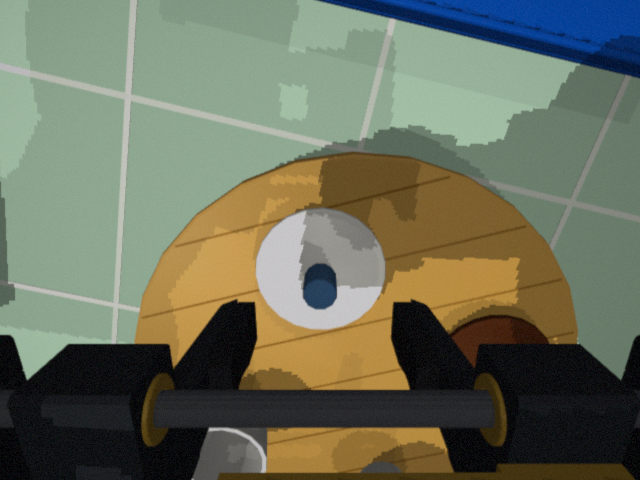

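The close view shows the blue knob at (320,287), almost between the fingertips (mid column 325). It needs a small shift of y by -1 and z by -1, then the descent.

Call:
{"api": "jog_arm", "payload": {
  "targets": [
    [[12,-1.3,-1],[0,0,0]],
    [[12,0,0],[0,0,0]],
    [[10,0,0],[0,0,0]],
    [[8,0,0],[0,0,0]],
    [[0,0,0],[0,0,0]],
    [[0,0,0],[0,0,0]]
  ]
}}

```text
t: 3.82
position: [583.4, 159.5, 61.9]
tool_rot: [2.105, 0.243, -2.1]
ft_force: [-0.4, -0.2, -0.2]
opening: 60.2
```

```bash
python3 - <<'E'
from h import *
s,R,d=delta([583,159.3,62.5]);print(s["t"],s["position"],R[:,0],d,s["ft_force"])
E
```

```text
3.825 [583.35590602 159.52904311  61.86684684] [ 0.0020129   0.00365452 -0.9999913 ] [-0.6347011   0.14104632  0.39657688] [-0.4062183  -0.19512508 -0.18832529]
```

Call:
{"api": "jog_arm", "payload": {
  "targets": [
    [[0,0,0],[0,0,0]],
    [[0,0,0],[0,0,0]],
    [[0,0,0],[0,0,0]],
    [[0,0,0],[0,0,0]]
  ],
  "grip": 22
}}

```text
t: 4.32
position: [583.8, 159.6, 62.8]
tool_rot: [2.107, 0.243, -2.098]
ft_force: [-0.4, 0.2, 0.2]
opening: 22.8
```

Call:
{"api": "jog_arm", "payload": {
  "targets": [
    [[0,0,0],[0,0,0]],
    [[0,0,0],[0,0,0]],
    [[0,0,0],[0,0,0]],
    [[0,0,0],[0,0,0]],
    [[0,0,0],[0,0,0]]
  ],
  "grip": 0
}}

```text
t: 4.95
position: [583.8, 159.6, 62.8]
tool_rot: [2.107, 0.243, -2.098]
ft_force: [-0.9, 0.8, 0.7]
opening: 17.1
```

```bash
python3 - <<'E'
from w import *
s,im,d,M,K=shot("w3");print(s["t"],s["position"],s["opening"],s["ft_force"])
E
```

```text
4.95 [583.7818949  159.56075562  62.79071002] 17.05616363830942 [-0.90662887  0.76543936  0.66465776]
```

View pics/w3.png

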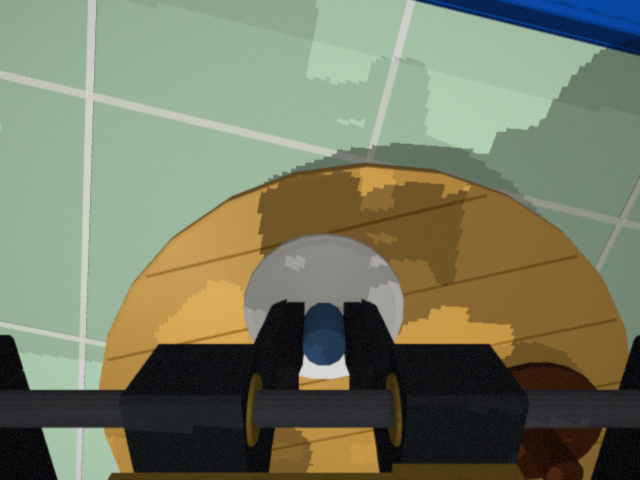

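The knob at (323,333) is centred between the pads with the opening at 17 mm. I'll lift straight up.

Call:
{"api": "jog_arm", "payload": {
  "targets": [
    [[-4,0,0],[0,0,0]],
    [[-6,0,0],[0,0,0]],
    [[-8,0,0],[0,0,0]],
    [[-15,0,0],[0,0,0]],
    [[-25,0,0],[0,0,0]],
    [[-25,0,0],[0,0,0]],
    [[-20,0,0],[0,0,0]],
    [[-10,0,0],[0,0,0]],
    [[0,0,0],[0,0,0]]
  ]
}}

```text
t: 6.12
position: [583.3, 159.2, 184.7]
tool_rot: [2.11, 0.243, -2.095]
ft_force: [0.2, 0.5, -1.0]
opening: 16.9
```

```bash
python3 - <<'E'
from w import *
s,im,d,M,K=shot("w4");print(s["t"],s["position"],s["opening"],s["ft_force"])
im,d=get_image("scene");cv2.imwrite("pics/s4.png",im[:,:,::-1])
s,R,dd=delta([495.5,-283,180]);print(R,dd)
E
```

```text
6.125 [583.26430835 159.15787511 184.6612125 ] 16.91968538212393 [ 0.22159484  0.50152955 -1.03556769]
[[ 0.00478517  0.22519699 -0.9743015 ]
 [ 0.00387337 -0.97430952 -0.22517982]
 [-0.99998105 -0.0026963  -0.00553451]] [  1.34330916 411.09231825 184.72366368]
```

View pics/w4.png

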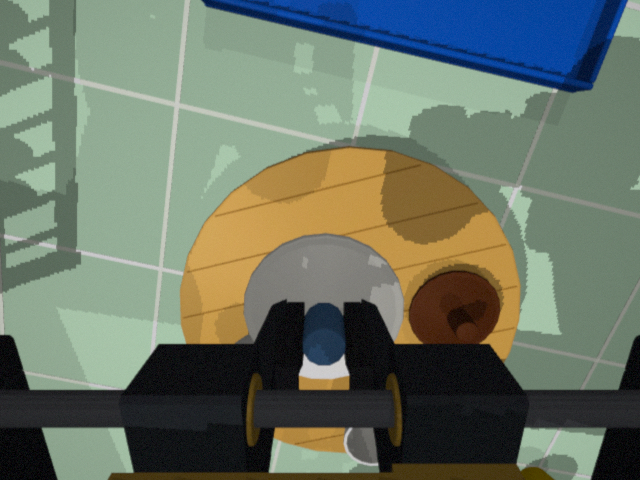

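View pics/s4.png

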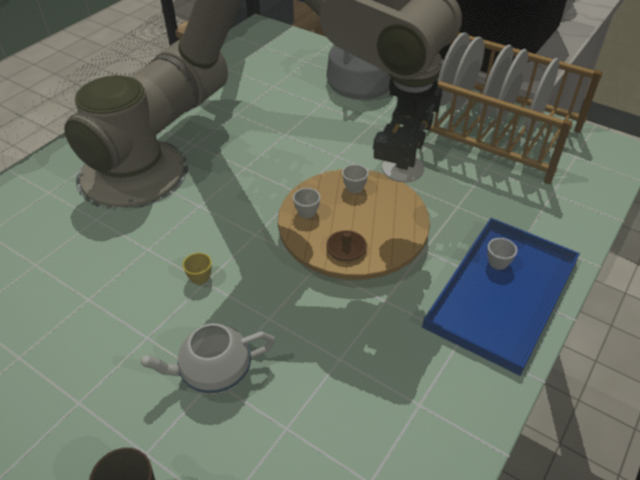

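The wrist view shows the lid unchanged in the grip (knob at (323,333)). The scene view shows it clear of the turntable, with both cups and the brown lid standing. I'll move towards the pot and stop short to look at the mouth past the lid.

Call:
{"api": "jog_arm", "payload": {
  "targets": [
    [[0,15,8],[0,0,0]],
    [[0,30,15],[0,0,0]],
    [[0,40,20],[0,0,0]],
    [[0,40,20],[0,0,0]],
    [[0,40,20],[0,0,0]],
    [[0,40,20],[0,0,0]],
    [[0,40,20],[0,0,0]],
    [[0,35,20],[0,0,0]],
    [[0,20,15],[0,0,0]],
    [[0,8,8],[0,0,0]],
    [[0,0,0],[0,0,0]],
    [[0,0,0],[0,0,0]]
  ]
}}

```text
t: 7.72
position: [479.7, -194.5, 175.2]
tool_rot: [2.098, 0.245, -2.114]
ft_force: [0.6, -0.1, -0.9]
opening: 17.3
```

```bash
cat > rim.py <<'E'
from w import *
def rim(M,K,d,guess=(495,-283)):
    P=wcloud(M,K,d);m=(abs(P[...,2]-88)<6)&(np.hypot(P[...,0]-guess[0],P[...,1]-guess[1])<45);q=P[m]
    print(len(q))
    for _ in range(6):
        A=np.c_[2*q[:,:2],np.ones(len(q))];s=np.linalg.lstsq(A,(q[:,:2]**2).sum(1),rcond=None)[0];r=np.sqrt(s[2]+s[:2]@s[:2])
        e=abs(np.hypot(*(q[:,:2]-s[:2]).T)-r);q=q[e<5]
    a=np.degrees(np.arctan2(q[:,1]-s[1],q[:,0]-s[0]));print("rim",s[:2],r,len(q),q[:,2].mean(),np.histogram(a,8,(-180,180))[0])
E
python3 - <<'E'
from rim import *
s,im,d,M,K=shot("w5");np.savez("w5.npz",im=im,d=d,M=M,K=K);print(s["t"],s["position"],s["opening"],s["ft_force"],s["tool_rot"])
rim(M,K,d)
E
```

```text
7.725 [ 479.74869542 -194.45294996  175.24841624] 17.26445667277586 [ 0.61764721 -0.10309855 -0.87463781] [ 2.09798628  0.24465867 -2.11415705]
3673
rim [ 496.8920881  -283.40224551] 34.42960564722071 3612 86.6653307723786 [243 230 335 535 681 667 550 371]
```

View pics/w5.png

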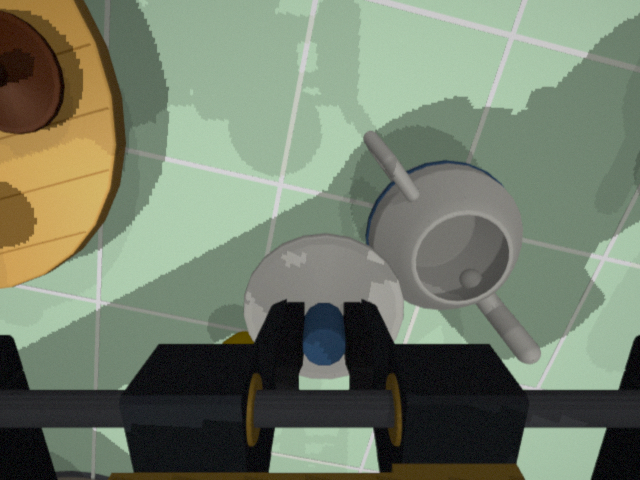

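The wrist view shows the mouth at (462,256), with the whole rim visible, and the lid at (324,307). Next I'll measure the lid's centre relative to the TCP with the same camera.

```bash
python3 - <<'E'
from w import *
z=np.load("w5.npz");im,d,M,K=z["im"],z["d"],z["M"],z["K"]
tcp=np.array([479.75,-194.45,175.25]);fz=175.25-22.8+13
P=wcloud(M,K,d);a=im.astype(int)
m=(abs(P[...,2]-fz)<12)&(np.hypot(P[...,0]-tcp[0],P[...,1]-tcp[1])<50)&(a.min(-1)>80)&(a.max(-1)-a.min(-1)<45)
m=cv2.morphologyEx(m.astype('uint8'),cv2.MORPH_CLOSE,np.ones((5,5)))
c=max(cv2.findContours(m,0,1)[0],key=cv2.contourArea);h=cv2.convexHull(c).reshape(-1,2)
pts=[p for p in c.reshape(-1,2) if p[1]<300]
e=cv2.fitEllipse(np.array(pts));print(e)
W=np.array([wray(M,K,*p,fz-2) for p in pts])
A=np.c_[2*W[:,:2],np.ones(len(W))];s=np.linalg.lstsq(A,(W[:,:2]**2).sum(1),rcond=None)[0]
print(s[:2]-tcp[:2],np.sqrt(s[2]+s[:2]@s[:2]))
q=P[m>0];A=np.c_[q[:,:2]-tcp[:2],np.ones(len(q))];k=np.linalg.lstsq(A,q[:,2],rcond=None)[0];print("plane",k)
st,R,dd=delta([497,-283.4,175]);print(R,dd,st["position"])
E
```

```text
((323.2181701660156, 278.33758544921875), (85.79138946533203, 149.1287841796875), 89.91751098632812)
[3.89907575 0.21484805] 33.76523233841203
plane [1.57570849e-01 4.47747737e-02 1.64373725e+02]
[[-0.00836683  0.22240664 -0.97491809]
 [ 0.00636814 -0.97492059 -0.22246186]
 [-0.99994472 -0.00806972  0.00674067]] [-0.4537196  90.63174493  3.05201458] [ 479.81456623 -194.35939911  175.25710524]
```

```bash
python3 - <<'E'
from w import *
def prof(z,tcp,cols,rows):
    im,d,M,K=z["im"],z["d"],z["M"],z["K"];P=wcloud(M,K,d)
    for u in cols:
        print(u,[tuple(np.round(P[r,u]-tcp,1)) for r in rows])
z=np.load("w5.npz");tcp=np.array([479.75,-194.45,175.25])
prof(z,tcp,(270,290,325,360,380),(238,243,250,260,270,280,290,297))
print([tuple(np.round(wcloud(z["M"],z["K"],z["d"])[r,325]-tcp,1)) for r in (372,374,376,380)])
print("w1 on table")
z=np.load("w1.npz");prof(z,np.array([583.,159.5,0]),(300,333,360),(197,202,210,220,228,270,280,286))
E
```

```text
270 [(np.float64(-28.9), np.float64(43.4), np.float64(-176.5)), (np.float64(-33.3), np.float64(42.5), np.float64(-175.6)), (np.float64(-40.2), np.float64(41.4), np.float64(-176.4)), (np.float64(19.7), np.float64(27.9), np.float64(-9.6)), (np.float64(14.5), np.float64(27.2), np.float64(-10.6)), (np.float64(10.1), np.float64(26.2), np.float64(-9.7)), (np.float64(5.4), np.float64(25.3), np.float64(-9.3)), (np.float64(2.2), np.float64(24.7), np.float64(-8.7))]
290 [(np.float64(-25.0), np.float64(25.8), np.float64(-176.9)), (np.float64(28.8), np.float64(20.9), np.float64(-11.5)), (np.float64(26.1), np.float64(20.2), np.float64(-10.2)), (np.float64(21.7), np.float64(19.3), np.float64(-9.6)), (np.float64(17.3), np.float64(18.4), np.float64(-8.9)), (np.float64(12.5), np.float64(17.4), np.float64(-9.0)), (np.float64(8.5), np.float64(16.5), np.float64(-7.3)), (np.float64(5.2), np.float64(15.8), np.float64(-7.1))]
325 [(np.float64(34.8), np.float64(6.4), np.float64(-10.9)), (np.float64(32.5), np.float64(5.9), np.float64(-10.8)), (np.float64(29.9), np.float64(5.3), np.float64(-9.3)), (np.float64
[... 2113 characters left out ...]
64(54.6)), (np.float64(13.0), np.float64(2.4), np.float64(58.0)), (np.float64(-19.1), np.float64(-5.4), np.float64(55.5)), (np.float64(-27.8), np.float64(-7.6), np.float64(53.4)), (np.float64(-33.2), np.float64(-8.9), np.float64(52.1))]
360 [(np.float64(35.2), np.float64(-13.1), np.float64(38.4)), (np.float64(34.1), np.float64(-12.2), np.float64(51.8)), (np.float64(28.7), np.float64(-13.6), np.float64(52.4)), (np.float64(22.1), np.float64(-15.1), np.float64(54.4)), (np.float64(16.8), np.float64(-16.4), np.float64(56.0)), (np.float64(-15.7), np.float64(-25.4), np.float64(52.3)), (np.float64(-23.5), np.float64(-27.5), np.float64(52.6)), (np.float64(-34.0), np.float64(-31.5), np.float64(39.3))]
```

The flange edges are at -11 and -10 mm relative to the TCP, at +36 and -36 mm along x. So the lid is level and centred on the TCP. I'll move over the mouth at about (497,-283) and level the tool by 0.6°.

Call:
{"api": "jog_arm", "payload": {
  "targets": [
    [[0,15,1],[0,0,0]],
    [[0,25,1],[0,0,0]],
    [[0,22,1],[0,0,0]],
    [[0,12,0],[0,0,0]],
    [[0,6,0],[0,0.007,0.008]],
    [[0,0,0],[0,0,0]],
    [[0,0,0],[0,0,0]]
  ]
}}

```text
t: 8.65
position: [496.9, -275.0, 174.5]
tool_rot: [2.101, 0.241, -2.099]
ft_force: [-0.5, 0.3, -1.0]
opening: 17.3
```

```bash
python3 - <<'E'
from h import *
st,R,dd=delta([496.7,-283.3,135]);print(R[:,0],dd,st["position"],st["opening"])
print(np.cross(R[:,0],[0,0,-1])@R)
E
```

```text
[ 1.07144506e-03 -2.88987603e-04 -9.99999384e-01] [39.4720127   8.07069822  2.0889384 ] [ 496.85838443 -274.95435301  174.46979491] 17.343144685551252
[ 2.26372602e-23 -9.77768614e-04 -5.24858920e-04]
```

Call:
{"api": "jog_arm", "payload": {
  "targets": [
    [[0,8,2],[0,0,0]],
    [[8,0,0],[0,0,0]],
    [[12,0,0],[0,0,0]],
    [[12,0,0],[0,0,0]],
    [[7,0,0],[0,0,0]],
    [[0,0,0],[0,0,0]],
    [[0,0,0],[0,0,0]]
  ]
}}

```text
t: 9.52
position: [496.5, -282.7, 132.1]
tool_rot: [2.1, 0.244, -2.1]
ft_force: [-0.4, -0.6, -0.5]
opening: 17.3
```

```bash
python3 - <<'E'
from w import *
st,R,dd=delta([496.7,-283.3,112]);print(R[:,0],dd,st["position"],st["opening"])
s,im,d,M,K=shot("w6")
im,d=get_image("scene");cv2.imwrite("pics/s6.png",cv2.resize(im[280:400,130:290,::-1],None,fx=4,fy=4,interpolation=cv2.INTER_CUBIC))
E
```

```text
[-8.63267818e-05  8.69275678e-04 -9.99999618e-01] [20.1155839   0.68909702 -0.02564259] [ 496.51953954 -282.65241746  132.11617008] 17.30035138521238
```

View pics/s6.png

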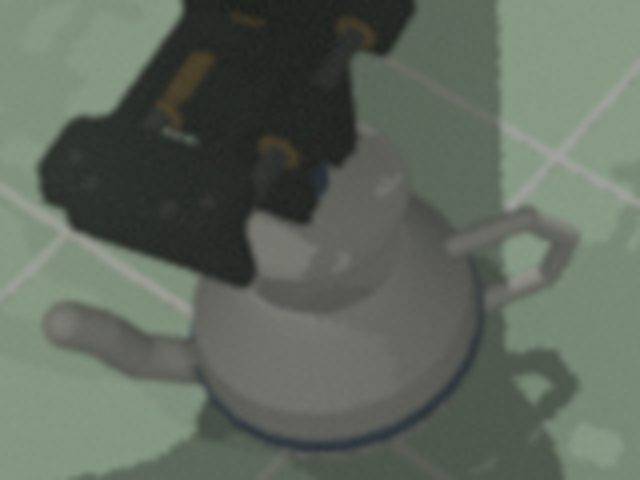

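View pics/w6.png

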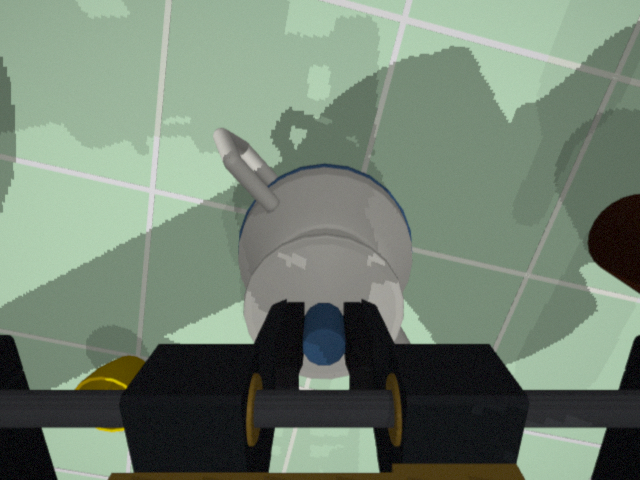

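Both views show the lid above the mouth, with lid column 324 against belly column 325. I'll lower gently.

Call:
{"api": "jog_arm", "payload": {
  "targets": [
    [[6,0.7,0],[0,0,0]],
    [[7,0,0],[0,0,0]],
    [[5,0,0],[0,0,0]],
    [[2,0,0],[0,0,0]],
    [[0,0,0],[0,0,0]],
    [[0,0,0],[0,0,0]]
  ]
}}

```text
t: 10.38
position: [496.8, -283.5, 111.1]
tool_rot: [2.1, 0.243, -2.099]
ft_force: [-0.2, -0.0, -0.8]
opening: 16.5
```

Call:
{"api": "jog_arm", "payload": {
  "targets": [
    [[2,0,0],[0,0,0]],
    [[2,0,0],[0,0,0]],
    [[1,0,0],[0,0,0]],
    [[0,0,0],[0,0,0]]
  ]
}}

```text
t: 10.88
position: [496.9, -283.5, 106.0]
tool_rot: [2.1, 0.243, -2.098]
ft_force: [0.0, -0.6, 0.4]
opening: 17.4
```

Call:
{"api": "jog_arm", "payload": {
  "targets": [
    [[0.7,0,0],[0,0,0]],
    [[0,0,0],[0,0,0]]
  ]
}}

```text
t: 11.12
position: [496.9, -283.6, 105.3]
tool_rot: [2.1, 0.242, -2.098]
ft_force: [0.2, 0.0, -0.7]
opening: 16.9
```

Call:
{"api": "jog_arm", "payload": {
  "targets": [
    [[0.6,0,0],[0,0,0]],
    [[0,0,0],[0,0,0]]
  ]
}}

```text
t: 11.38
position: [496.9, -283.6, 104.8]
tool_rot: [2.1, 0.242, -2.098]
ft_force: [0.1, -0.1, -1.5]
opening: 17.0
```

Call:
{"api": "jog_arm", "payload": {
  "targets": [
    [[0.6,0,0],[0,0,0]],
    [[0,0,0],[0,0,0]]
  ]
}}

```text
t: 11.62
position: [496.9, -283.6, 104.7]
tool_rot: [2.101, 0.242, -2.098]
ft_force: [-1.0, -0.2, 0.1]
opening: 17.1
```

Call:
{"api": "jog_arm", "payload": {
  "targets": [
    [[0.6,0,0],[0,0,0]],
    [[0,0,0],[0,0,0]]
  ]
}}

```text
t: 11.88
position: [497.0, -283.6, 104.6]
tool_rot: [2.101, 0.241, -2.097]
ft_force: [-1.4, 1.3, 1.1]
opening: 16.9
```

The descent stops at 104.6, and the seated height should be 104.8, so the lid is resting on the rim. I'll open a little first.

Call:
{"api": "jog_arm", "payload": {
  "targets": [
    [[0,0,0],[0,0,0]],
    [[0,0,0],[0,0,0]],
    [[0,0,0],[0,0,0]]
  ],
  "grip": 30
}}

```text
t: 12.25
position: [497.1, -283.7, 104.2]
tool_rot: [2.101, 0.241, -2.097]
ft_force: [1.3, -0.1, 0.4]
opening: 29.9
```

```bash
python3 - <<'E'
from w import *
s,im,d,M,K=shot("w7");print(s["t"],s["position"],s["opening"],s["ft_force"])
E
```

```text
12.25 [ 497.13327341 -283.73502254  104.21387198] 29.878316718232245 [ 1.27552051 -0.1195772   0.4241296 ]
```

View pics/w7.png

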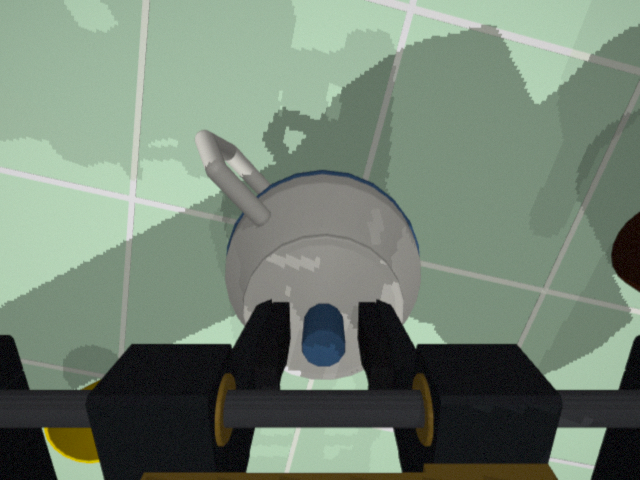

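The lid stayed level after release and the knob at (323,334) stands free between the fingers. I'll withdraw straight up, then move aside to check.

Call:
{"api": "jog_arm", "payload": {
  "targets": [
    [[-8,0,0],[0,0,0]],
    [[-12,0,0],[0,0,0]],
    [[-20,0,0],[0,0,0]],
    [[-30,0,0],[0,0,0]],
    [[-30,0,0],[0,0,0]],
    [[0,-35,0],[0,0,0]],
    [[0,-35,0],[0,0,0]],
    [[0,-25,0],[0,0,0]],
    [[0,0,0],[0,0,0]],
    [[0,0,0],[0,0,0]]
  ]
}}

```text
t: 13.55
position: [475.4, -189.9, 215.2]
tool_rot: [2.106, 0.233, -2.087]
ft_force: [-0.3, -0.2, 0.7]
opening: 30.1
```

```bash
python3 - <<'E'
from w import *
s,im,d,M,K=shot("w8");print(s["t"],s["position"])
P=wcloud(M,K,d);a=im.astype(int)
def fit(P,a,nm):
    m=(np.hypot(P[...,0]-496.8,P[...,1]-283.4*-1*-1)<0) if 0 else (np.hypot(P[...,0]-496.8,P[...,1]+283.4)<37)&(np.hypot(P[...,0]-496.8,P[...,1]+283.4)>26)&(P[...,2]>70)&(P[...,2]<110)&(a.max(-1)-a.min(-1)<45)
    q=P[m]-[496.8,-283.4,0];k=np.linalg.lstsq(np.c_[q[:,:2],np.ones(len(q))],q[:,2],rcond=None)[0];print(nm,len(q),"slope",k,q.mean(0))
fit(P,a,"wrist")
for n in("scene","top"):
    im2,d2=get_image(n);cv2.imwrite(f"pics/{n}8.png",im2[:,:,::-1]);P2=cloud(n,d2);fit(P2,im2.astype(int),n)
cv2.imwrite("pics/m8.png",np.vstack([np.hstack([cv2.resize(cv2.imread("pics/"+f),(400,300)) for f in r]) for r in (("w8.png","scene8.png"),("top8.png","top0.png"))]))
c=cv2.resize(cv2.imread("pics/scene8.png")[280:400,130:290],None,fx=4,fy=4,interpolation=cv2.INTER_CUBIC);cv2.imwrite("pics/s8c.png",c)
E
```

```text
13.55 [ 475.36059512 -189.94456527  215.21637222]
wrist 4009 slope [-2.72879035e-02 -4.72062068e-02  9.40403764e+01] [ 3.4398914   3.92929312 93.76102193]
scene 855 slope [-7.84250561e-02  8.89356326e-04  9.53751334e+01] [ 7.15076217 -4.56081621 94.81027825]
top 27 slope [-3.16150218e-01  4.68878776e-02  8.42854103e+01] [-34.12816036   2.64242618  95.19893342]
```

View pics/m8.png

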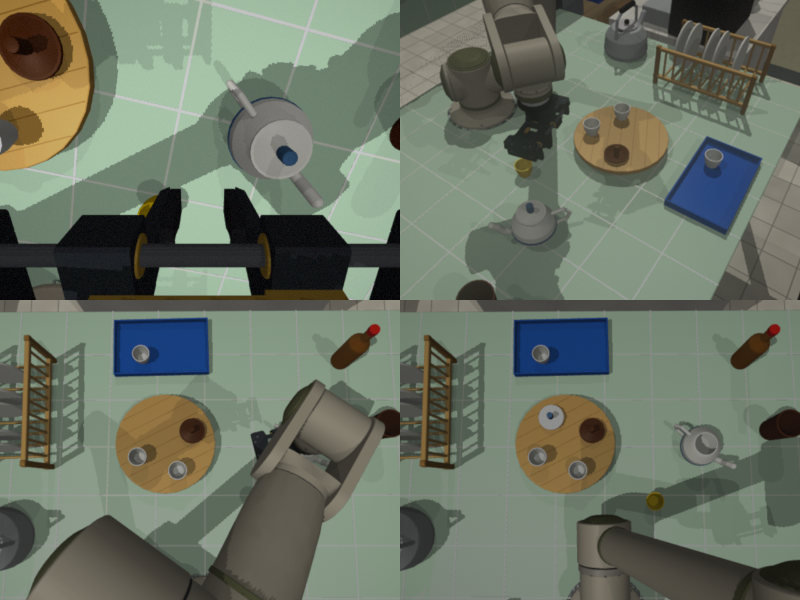

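View pics/s8c.png

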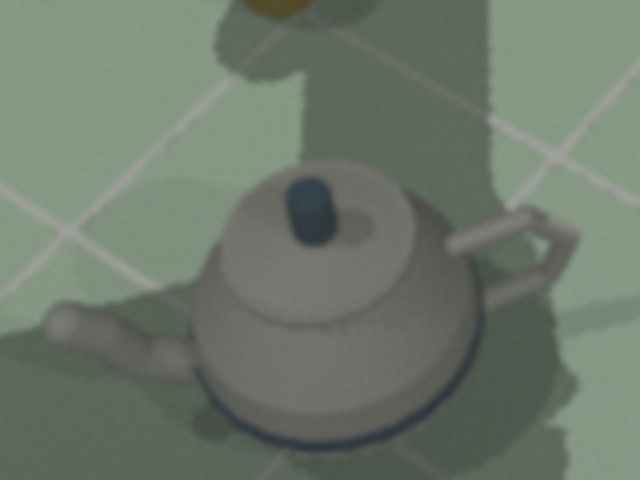

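```bash
python3 - <<'E'
from w import *
im=cv2.imread("pics/scene8.png")[:,:,::-1].astype(int)
s,imw,d,M,K=shot("w9")
w=imw.astype(int)
C=np.array([497,-283.6])
print("scene expect knob top/bottom",[proj("scene",[*C,z]) for z in(124,112,100)])
m=np.zeros((480,640),bool);m[310:350,190:230]=(im[310:350,190:230,2]-im[310:350,190:230,0]>8)
v,u=np.nonzero(m);print("scene blue",len(u),u.mean(),v.mean(),"top",u[v<v.min()+3].mean(),v.min(),"bot",u[v>v.max()-3].mean(),v.max())
P=wcloud(M,K,d);m=(w[...,2]-w[...,0]>15)&(P[...,2]>60)&(np.hypot(P[...,0]-497,P[...,1]+283)<60)
q=P[m&(P[...,2]>121)];print("knob top wrist",np.median(q,0),len(q))
white=(w.max(-1)-w.min(-1)<30)
q=P[white&(np.hypot(P[...,0]-497,P[...,1]+283.6)<34)&(np.hypot(P[...,0]-497,P[...,1]+283.6)>30)&(P[...,2]>85)]-[497,-283.6,0]
a=np.degrees(np.arctan2(q[:,1],q[:,0]))
for b in range(-180,180,45):
    k=(a>=b)&(a<b+45);print(b,k.sum(),np.median(q[k,2]) if k.any() else None)
E
```

```text
scene expect knob top/bottom [array([207.7403818 , 328.16257277]), array([208.83827503, 332.80692786]), array([209.91627791, 337.36714192])]
scene blue 153 207.37254901960785 332.22222222222223 top 206.80769230769232 325 bot 208.0 340
knob top wrist [ 496.77047878 -283.83765653  122.95978473] 492
-180 140 94.79961268825599
-135 143 94.9858167934076
-90 153 94.58754991312134
-45 191 94.447886062132
0 199 94.34034517515005
45 439 279.87466938023454
90 174 94.39988516271583
135 152 94.6611339317368
```

The rim of the lid is level to about 0.6 mm all round, at z of about 94.6 against the 95 expected. The knob top is at (496.8,-283.8), centred on the mouth. I'll hand in.

```bash
python3 -c "
from station import bot
print(bot.close_job())"
```

```text
the job is handed in; nothing more can be done
None
```

I lifted the white lid off the turntable by its blue knob, carried it level to the teapot and seated it in the mouth. I then opened the gripper, withdrew and handed the job in at about 13.7 s.

**Lid:** in the last wrist view the flange top is at z 94.3–95.0 mm all round, against the 95 mm expected. The knob top is within 1 mm of the mouth centre I measured at (496.9, -283.4).

**Other things:** both cups and the brown lid are standing on the turntable, and the teapot is upright. I saw no shift of the teapot in the pictures, but I did not measure its position again.

**Checks that failed or disagreed:**
- The quick plane fits gave false slopes. The wrist fit gave about 0.05 and the scene fit 0.08, probably from stray edge pixels.
- The top camera could not see the seated lid because the arm blocked it.
- One 45° sector of the last wrist check was spoilt by something nearer the camera, probably a finger, and gave no usable height.

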